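Lay out the bedside things for the night

TASK

Lay the bedside things out so that they can be found by feel in the dark: stand the eggcup upright in the middle of the round coaster and only then put the glass marble into it; stand the larger hair roller upright midway between the coaster and the alarm clock, in line with both; and lay the bottle opener along the middle of the organiser's flat top, lengthwise from side to side. Leave the small hair roller and the pill bottle where they stand.

Things in the scene. Friction and masses are not known exactly. Their poses are not given: they have to be found in the camera images.
- eggcup_c (a point): Blue ceramic eggcup, loose, standing upright: 56 mm tall, round foot 42 mm across, narrow stem, bowl from about 30 mm above its foot to the rim, 50 mm across outside and 43 mm inside at the rim, bowl 26 mm deep. About 80 g. The point is on its axis, 28 mm above its underside; z along its axis, up.
- marble_center (a point): Large greenish glass marble, loose, 35 mm in diameter, 55 g, at the start resting in a low fixed black rubber ring (42 mm across, 6 mm high) with its centre about 20 mm above the table. The point is its centre. In the eggcup it settles by itself with its centre about 20 mm above the eggcup's listed point, that is, about 8 mm below the rim.
- roller_c (a point): The larger of two white plastic hair rollers, loose: a hollow tube with small grey nubs, 38 mm across and 62 mm tall, standing on end, about 25 g. The point is its centre, half-way up; z along its axis.
- opener_c (a point): Chrome bottle opener, loose, lying flat: 105 mm long, a bar handle 68 mm long, 15 mm wide and 12 mm thick, with a round hoop head 38 mm across and 9 mm thick at its +x end. About 70 g. The point is half-way along its length, on the handle, 6 mm above its underside; x along its length towards the hoop, z up. At the start its length points away from the robot within 0.4 rad.
- small_roller_c (a point): The smaller white hair roller, loose, 25 mm across and 45 mm tall, standing on end; to be left alone. The point is its centre, half-way up.
- pill_bottle_c (a point): Small amber pill bottle with a white cap, loose, 34 mm across and 60 mm tall, standing; to be left alone. The point is its centre, half-way up.
- coaster: Round cork coaster, 84 mm across and 4 mm thick, fixed, lying on one half (left or right differs) of a thin grey mat (110 by 330 mm, 3 mm thick, fixed). Origin at the centre of its underside, which is 3 mm above the table; its top is 7 mm above the table.
- clock: White alarm clock, fixed, 80 mm wide (y), 42 mm deep (x), 70 mm tall, standing on the other half of the same grey mat, its dial towards the robot (-x). Origin at the centre of its underside, 3 mm above the table. Its centre is 220 mm from the coaster's centre, along its own y axis. Midway between them is the bare middle of the mat, whose top is 3 mm above the table.
- organiser: Grey plastic organiser, fixed, 120 mm deep (x), 180 mm wide from side to side (y), with a flat top 95 mm above the table; a white tilt-out bin stands slightly open on its front (-x), reaching 30 mm in front of it. Origin at the centre of the grey housing's underside, right under the middle of the flat top.
There are look-alikes about, which are no part of the job. Several things have the shape of the coaster; the one meant has the colours described above.

How it is judged:
On the way, in this order (a step that is already met when the one before it is completed fails the run):
1. the eggcup stands in the middle of the coaster, let go (horizontal distance between eggcup_c and coaster below 0.014 m and angle between eggcup_c's own z axis and vertical below 0.12 rad and z of eggcup_c in the frame of coaster between 0.026 and 0.038 m and contact force between the fingers and eggcup below 0.1 N and linear speed of eggcup below 0.03 m/s), for 0.2 s.
2. then the marble lies in the eggcup (horizontal distance between marble_center and eggcup_c below 0.009 m and z of marble_center in the frame of eggcup_c between 0.012 and 0.03 m), for 0.2 s.
At the end, for the whole second after the job is handed in: Eggcup upright on the coaster within 14 mm of its centre, marble in it; larger roller upright on the mat, within 14 mm of midway between coaster and clock; opener flat on the organiser, within 15 mm (20 mm sideways) of the middle of its top and 0.25 rad of its width. All at rest (all of step 2 and horizontal distance between eggcup_c and coaster below 0.014 m and angle between each of eggcup_c, roller_c's own z axis and vertical below 0.12 rad and z of eggcup_c in the frame of coaster between 0.026 and 0.038 m and x of roller_c in the frame of clock between -0.014 and 0.014 m and horizontal distance between roller_c and coaster below 0.124 m and horizontal distance between roller_c and clock below 0.124 m and z of roller_c in the frame of clock between 0.026 and 0.036 m and x of opener_c in the frame of organiser between -0.015 and 0.015 m and y of opener_c in the frame of organiser between -0.02 and 0.02 m and z of opener_c in the frame of organiser between 0.097 and 0.106 m and angle between the x axis of opener_c and the y axis of organiser, either way round below 0.25 rad and linear speed of each of eggcup, marble, roller, opener below 0.02 m/s); the robot touches nothing.
It fails at once if the small hair roller is moved (by more than 20 mm) (distance of small_roller_c from where it was at the start of the episode above 0.02 m).
It fails at once if the pill bottle is moved (by more than 20 mm) (distance of pill_bottle_c from where it was at the start of the episode above 0.02 m).
It also fails if it takes over 99 s, if anything falls off the work surface, if the arm or the gripper's body presses on something with over 40 N, if the wrist force passes 120 N, or if a joint passes its speed limit or range.

ROBOT

A 6-joint arm with a two-finger parallel gripper is mounted at the origin on the work surface. World frame = base frame: x ahead of the robot, y to its left, z up, the work surface at z = 0. Lengths are in m, angles in rad, forces in N, time in s.
With the tool pointing down it reaches from about 0.2 to 0.875 m from the base axis. Payload 3.4 kg.
Tool frame: the origin (TCP) lies midway between the tips of the shut fingers; the grasp point (between the pads) lies 19 mm behind it; z points along the fingers, y is the direction in which the jaws open and shut (so a half turn about z gives the same grasp; the last joint's range is limited). The gripper opens to 94 mm and grips with 3 to 60 N. Pads are 16 mm wide; open, the fingers measure 119 mm over their backs; the gripper's body (75 mm by 177 mm) begins 78 mm behind the grasp point.
Start: joints at [-1.438, 0.276, 1.505, -0, 1.361, -0.121], TCP at [0.144, -0.557, 0.205] pointing down, gripper open.
Joint ranges: [-2.89, 2.89], [-0.75, 2.08], [0.22, 2.7], [-1.18, 4.32], [0.11, 2.71], [-2.7, 2.7]. Speed limits (rad/s): [2.57, 2.57, 3.14, 3.14, 3.14, 3.14].

INTERFACE

Orientations are given as a unit quaternion [w, x, y, z].
In Python, from station import * gives the robot as it stands. The module is installed in compiled form; this text tells all that it offers.
- The arm moves only by the shell command python3 -m handwheel 'ROWS'. ROWS is JSON, a list of rows, each a list of 7 numbers: the closure, from 0 (fully open) to 1 (shut), then the shift along the tool's x, y, z in units of 25 mm (1.0 is 25 mm), then the turn, a rotation vector about the tool's x, y, z in units of 5 degrees (1.0 is 5 degrees). A call has exactly 8 rows; each row shifts and turns the commanded pose from where the row before left it, along the tool's axes as they then stand; what a row does not reach is not made up. A row lasts 1/10 s, in which the tool goes at most 50 mm and 8.59 degrees, less where a joint would pass 70% of its speed; a pose out of reach is approached as far as the arm can. A call is refused whole if a number of a shift passes 1 or a number of a turn 1, either way. A call with a gripper value outside its range is refused whole. The fingers move at their own pace and stop on an object; the grip force is fixed at half the most. Time passes only in rows, so rows that do not move let the fingers close, or fill a call up. It gives the time, the measured TCP pose, the force and the opening at its end, in the units of the state.
- sense(): the state, without advancing time (a new reading comes with each control period).
- get_image(name): name is "scene" or "top" or "wrist"; returns a dict with "color" (420x560x3 uint8, red, green, blue), "fx", "fy", "cx", "cy" (pixels), "view" (4x4, takes a point from world to camera coordinates). Camera axes: x right, y up, looking along -z (the intrinsics and any distortion apply to the point x, -y, -z); pixel columns grow to the right and rows downward; lengths in m; the calibration is good to about 2 mm. A picture is of the moment at which its call begins. There is no depth.
- sign_off(): hands the job in, once; it reports no verdict.
Trained networks look in a picture, given as the dict that the camera call returned (one of the last four; its "shot" number tells which), for a name from the list of things; names that differ only in an ending like _2 or _b are one class to them, and where a whole thing is asked for, a point or a joint stands for the part that bears it (a point fixed in the world has none). Each returns a list of dicts, best first, with "p" (0 to 1); they miss things now and then, are a little off and sometimes report something else, mostly with a low value. They report only what shows in the picture. A call takes as long as a camera call. They do not tell look-alikes from the thing itself.
- search_frame(label, picture): "extent" ([centre column, centre row, width, height] in pixels, round what is visible of it).
- mark_of(label, picture): "centre" ([column, row] in pixels: a listed point, or the origin of a listed thing).
The state is a dict: "time_s": time; "joint_positions": joint angles; "joint_vel": joint speeds; "effort": joint torques, N m; "tool_pos": TCP position; "tcp_rot": TCP orientation; "ft_force": force on the tool from outside, world axes, zero at the start; "moment": the same for the moment, N m; "width": finger opening in m.
Only numpy, scipy, OpenCV 4.12 (cv2) and the standard library are available. Lean on these libraries where they do the work, as an engineer would, in place of code of your own. Each camera call takes 0.05 s, during which the arm holds its last target.

## Working session

There is one attempt and no reset: what is moved stays moved. The work goes in short steps, Python scripts to look and compute and a shell command to move; the robot and the scene stay as the last step left them, time stands still between calls to the robot, and variables do not carry over. Pictures are saved under pics/ and viewed, and the job is handed in when it is done.

```bash
mkdir -p pics
cat > h.py <<'E'
from station import *
import numpy as np, cv2
def save(p,n): cv2.imwrite('pics/'+n+'.png',cv2.cvtColor(p['color'],cv2.COLOR_RGB2BGR))
def ray(p,uv):
    V=np.array(p['view']);R=V[:3,:3];t=V[:3,3]
    d=np.array([(uv[0]-p['cx'])/p['fx'],-(uv[1]-p['cy'])/p['fy'],-1.0])
    return -R.T@t, R.T@d
def atz(p,uv,z):
    o,d=ray(p,uv); return o+d*(z-o[2])/d[2]
def proj(p,X):
    V=np.array(p['view']);c=V[:3,:3]@np.array(X)+V[:3,3]
    return np.array([p['cx']+p['fx']*c[0]/-c[2],p['cy']-p['fy']*c[1]/-c[2]])
E
python3 - <<'E'
from h import *
s=sense();print({k:np.round(v,3).tolist() for k,v in s.items()})
for n in ['scene','top','wrist']:
    p=get_image(n);save(p,n+'0')
    print(n,[k for k in p if k!='color'],np.round(-np.array(p['view'])[:3,:3].T@np.array(p['view'])[:3,3],3),p['fx'],p['cx'],p['cy'],p.get('dist'))
    Z=dict(eggcup_c=.028,marble_center=.02,roller_c=.031,opener_c=.006,small_roller_c=.0225,pill_bottle_c=.03,coaster=.003,clock=.003,organiser=0)
    if n!='wrist':
      for l,z in Z.items():
        for r in mark_of(l,p)[:4]: print(l,round(r['p'],2),np.round(r['centre'],0),np.round(atz(p,r['centre'],z),3)[:2])
E
```

```text
{'time_s': 0.0, 'joint_positions': [-1.438, 0.277, 1.506, -0.0, 1.361, -0.121], 'joint_vel': [0.0, 0.001, 0.001, 0.0, -0.0, -0.002], 'effort': [-0.001, -40.457, -23.723, 0.07, 0.035, -0.0], 'tool_pos': [0.144, -0.556, 0.205], 'tcp_rot': [-0.001, 0.992, 0.127, -0.0], 'ft_force': [-0.868, -0.449, 0.136], 'moment': [0.018, 0.006, 0.068], 'width': 0.094}
scene ['fx', 'fy', 'cx', 'cy', 'view', 'shot'] [ 1.101 -0.173  0.683] 451.09378078953495 274.86988167009065 206.094682204807 None
eggcup_c 0.61 [235. 211.] [ 0.429 -0.087]
marble_center 0.62 [348. 180.] [0.386 0.182]
roller_c 0.58 [302. 207.] [0.455 0.05 ]
opener_c 0.54 [174. 212.] [ 0.373 -0.212]
opener_c 0.19 [441. 253.] [0.624 0.285]
small_roller_c 0.54 [117. 237.] [ 0.435 -0.326]
pill_bottle_c 0.86 [407. 176.] [0.417 0.309]
pill_bottle_c 0.17 [350. 179.] [0.394 0.182]
coaster 0.9 [330. 257.] [0.575 0.071]
coaster 0.9 [287. 184.] [0.345 0.049]
coaster 0.73 [376. 160.] [0.314 0.284]
clock 0.89 [441. 253.] [0.622 0.287]
clock 0.63 [331. 256.] [0.575 0.073]
organiser 0.71 [206. 301.] [ 0.614 -0.176]
top ['fx', 'fy', 'cx', 'cy', 'view', 'shot'] [0.372 0.008 1.088] 504.96738927812186 278.38932851094097 216.99273223165363 None
eggcup_c 0.6 [318. 227.] [ 0.431 -0.086]
marble_center 0.58 [190. 253.] [0.383 0.185]
roller_c 0.44 [253. 218.] [0.454 0.051]
opener_c 0.81 [374. 245.] [ 0.391 -0.207]
small_roller_c 0.53 [432. 226.] [ 0.428 -0.329]
pill_bottle_c 0.72 [137. 233.] [0.428 0.293]
pill_bottle_c 0.2 [318. 227.] [ 0.431 -0.086]
coaster 0.86 [257. 266.] [0.352 0.045]
coaster 0.67 [142. 287.] [0.313 0.291]
coaster 0.57 [243. 161.] [0.579 0.072]
clock 0.97 [143. 149.] [0.611 0.288]
organiser 0.72 [357. 143.] [ 0.616 -0.18 ]
wrist ['fx', 'fy', 'cx', 'cy', 'view', 'shot'] [ 0.214 -0.54   0.386] 292.879780822963 287.1262531454787 209.01184122956494 None
```

View pics/scene0.png

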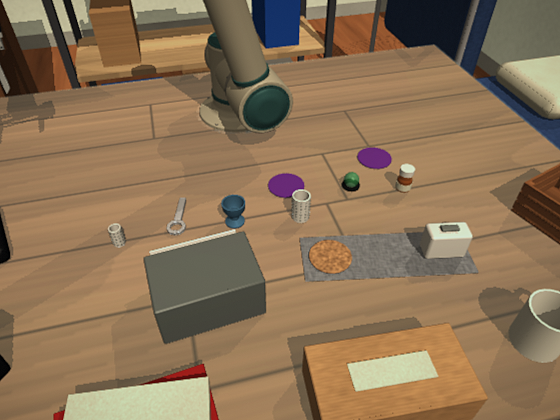

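View pics/top0.png

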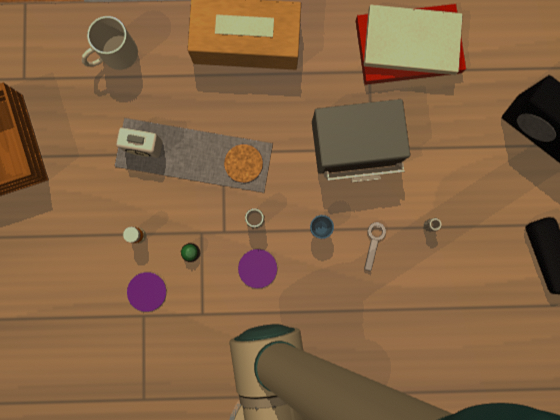

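The scene picture shows the cork coaster at (330,257) on the mat, with the clock at (447,240). The discs that look like it are purple, at (287,184) and (375,158). The eggcup is at (234,211), the larger roller at (301,206), the small roller at (117,236), the opener at (178,215) and the marble at (351,181). The pill bottle is at (406,178).

Things that could be mistaken, in top-view pixels:
- **Coaster:** orange cork on the mat (243,162), or purple discs (257,268) and (146,291). I choose (243,162).
- **Roller:** large (254,218), or small (434,225). I choose (254,218).
- **Pill bottle or marble:** bottle (132,235), or green marble (190,253).

Next is a close crop check.

Run:
```python
from h import *
p=get_image('top')
c=p['color'][90:290,100:460]
cv2.imwrite('pics/crop1.png',cv2.resize(cv2.cvtColor(c,cv2.COLOR_RGB2BGR),None,fx=2.2,fy=2.2,interpolation=cv2.INTER_CUBIC))
s=get_image('scene')
def seg(p,f,box,z,name):
    x0,y0,x1,y1=box
    im=p['color'].astype(int)[y0:y1,x0:x1]
    hsv=cv2.cvtColor(im.astype(np.uint8),cv2.COLOR_RGB2HSV).astype(int)
    m=f(hsv).astype(np.uint8)
    m=cv2.morphologyEx(m,cv2.MORPH_OPEN,np.ones((3,3),np.uint8))
    cs,_=cv2.findContours(m,cv2.RETR_EXTERNAL,cv2.CHAIN_APPROX_NONE)
    cc=max(cs,key=cv2.contourArea)
    pts=cc[:,0,:]+[x0,y0]
    W=np.array([atz(p,q,z)[:2] for q in pts])
    (cx,cy),r=cv2.minEnclosingCircle(W.astype(np.float32))
    rc=cv2.minAreaRect(W.astype(np.float32))
    print(name,'circ',round(cx,4),round(cy,4),round(r,4),'rect',np.round(rc[0],4),np.round(rc[1],4),round(rc[2],1))
    return cc
seg(p,lambda h:(h[...,1]>110),(218,138,270,190),.007,'coaster top')
seg(s,lambda h:(h[...,1]>110),(305,238,356,275),.007,'coaster scene')
for z in[.003]:
  pass
for nm,pp,b in(('t',p,(110,115,275,195)),('s',s,(300,225,480,285))):
  h=cv2.cvtColor(pp['color'],cv2.COLOR_RGB2HSV); print(nm,h[150,190] if nm=='t' else h[260,380], h[140,300] if nm=='t' else h[290,300])
```

```text
coaster top circ 0.575 0.0709 0.0424 rect [0.5749 0.0707] [0.0822 0.0832] 88.8
coaster scene circ 0.5758 0.0714 0.0424 rect [0.5754 0.0716] [0.0822 0.081 ] 75.3
t [ 15  59 113] [ 14 127 142]
s [ 19  30 134] [ 16 111 172]
```

View pics/crop1.png

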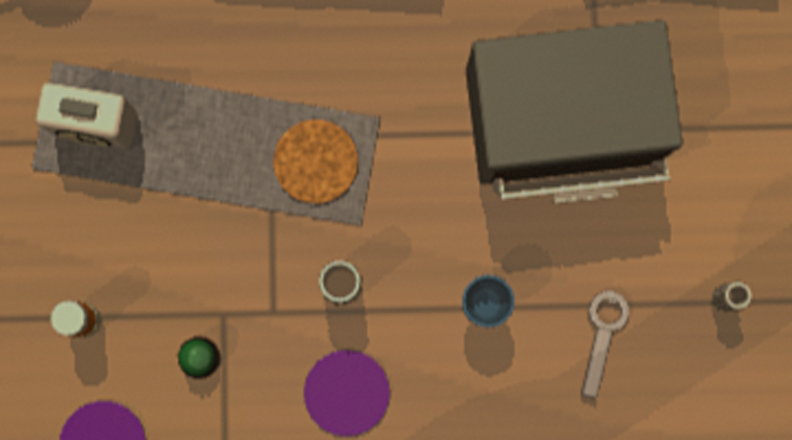

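The crop confirms the choice: cork coaster at crop (316,161), clock at (80,108), white large roller at (340,281), eggcup at (489,301), and the opener with its hoop end up at (609,311). Now I work out the geometry.

```bash
cat >> h.py <<'E'
def C(p,u,v,z): return np.round(atz(p,(100+u/2.2,90+v/2.2),z)[:2],4)
def goal(x,y,z,psi=None):
    from scipy.spatial.transform import Rotation as Rn
    s=sense();w=s['tcp_rot'];R=Rn.from_quat([w[1],w[2],w[3],w[0]]).as_matrix()
    d=R.T@(np.array([x,y,z])-s['tool_pos'])
    ps=np.degrees(np.arctan2(R[1,0],R[0,0]))
    print('t',round(s['time_s'],2),'tcp',np.round(s['tool_pos'],4),'psi',round(ps,1),'zdir',np.round(R[:,2],3),'width',round(s['width'],4),'F',np.round(s['ft_force'],1))
    if psi is not None:
        a=np.radians(psi);R2=np.array([[np.cos(a),np.sin(a),0],[np.sin(a),-np.cos(a),0],[0,0,-1]])
        print('turn z units',round(-(psi-ps)/5,2)); print('after-turn shift',np.round(R2.T@(np.array([x,y,z])-s['tool_pos'])/.025,2))
    print('shift units',np.round(d/.025,2))
E
python3 - <<'E'
from h import *
p=get_image('top');s=get_image('scene')
print('egg',C(p,489,301,.056),'roller',C(p,340,281,.062),'marble',C(p,199,357,.02))
print('opener hoop',C(p,609,311,.009),'tail',C(p,590,398,.01))
cor=[C(p,*q,.095) for q in((474,42),(667,22),(681,148),(487,168))]
print('org',cor,np.mean(cor,0))
print('mat',[C(p,*q,.003) for q in((380,116),(362,224),(54,63),(35,170))])
def L(n,z):
  for q in(p,s):
    e=[r for r in search_frame(n,q)][:2]
    print(n,[(round(r['p'],2),np.round(r['extent'],1).tolist(),np.round(atz(q,r['extent'][:2],z)[:2],4)) for r in e])
L('marble_center',.02);L('eggcup_c',.03);L('roller_c',.033)
goal(.431,-.086,.1)
E
```

```text
egg [ 0.4299 -0.092 ] roller [0.4512 0.046 ] marble [0.3845 0.184 ]
opener hoop [ 0.4201 -0.2132] tail [ 0.3363 -0.1914]
org [array([ 0.6645, -0.0816]), array([ 0.6795, -0.2588]), array([ 0.5626, -0.2666]), array([ 0.5481, -0.09  ])] [ 0.613675 -0.17425 ]
mat [array([0.6188, 0.0054]), array([0.5114, 0.0255]), array([0.679 , 0.3276]), array([0.5721, 0.3462])]
marble_center [(0.48, [190.8, 252.5, 18.5, 17.6], array([0.384 , 0.1832]))]
marble_center [(0.76, [352.1, 180.1, 15.9, 15.2], array([0.3883, 0.1902]))]
eggcup_c [(0.96, [321.5, 225.7, 27.3, 18.4], array([ 0.4337, -0.093 ])), (0.44, [243.5, 163.8, 41.0, 36.7], array([0.5687, 0.0684]))]
eggcup_c [(0.74, [232.6, 212.1, 24.1, 31.1], array([ 0.4316, -0.0923]))]
roller_c [(0.46, [254.4, 218.0, 18.5, 22.4], array([0.4529, 0.0474]))]
roller_c [(0.75, [298.7, 206.1, 18.8, 33.2], array([0.4522, 0.0443]))]
t 1.55 tcp [ 0.1444 -0.5566  0.2055] psi 14.5 zdir [-0. -0. -1.] width 0.0937 F [-0.9 -0.2 -0.5]
shift units [ 15.82 -15.34   4.22]
```

Mat-centre and clock estimates agree, putting midway at about (0.594, 0.178). Going to the eggcup.

```bash
python3 -m handwheel '[[0,1,-1,0,0,0,0],[0,1,-1,0,0,0,0],[0,1,-1,0,0,0,0],[0,1,-1,0,0,0,0],[0,1,-1,0,0,0,0],[0,1,-1,0,0,0,0],[0,1,-1,0,0,0,0],[0,1,-1,0,0,0,0]]'
python3 -m handwheel '[[0,1,-1,0,0,0,0],[0,1,-1,0,0,0,0],[0,1,-1,0,0,0,0],[0,1,-1,0,0,0,0],[0,1,-1,0,0,0,0],[0,1,-1,0,0,0,0],[0,1,-1,0.5,0,0,0],[0,0,0,0.5,0,0,0]]'
python3 -c "
from h import *
goal(.430,-.092,.03)
p=get_image('wrist');save(p,'w1')
for z in (.056,.03): print(proj(p,(.43,-.092,z)))
print(search_frame('eggcup_c',p)[:2])"
```

```text
time_s: 2.35
tool_pos: [0.2883, -0.3116, 0.2056]
tcp_rot: [0.0, 0.992, 0.126, 0.0]
ft_force: [1.1, 0.3, 0.7]
width: 0.094
time_s: 3.15
tool_pos: [0.4152, -0.0964, 0.1807]
tcp_rot: [-0.0, 0.992, 0.129, 0.001]
ft_force: [-0.7, -0.9, -0.2]
width: 0.0938
t 3.15 tcp [ 0.4152 -0.0964  0.1807] psi 14.8 zdir [ 0.003  0.001 -1.   ] width 0.0938 F [-0.7 -0.9 -0.2]
shift units [ 0.6  -0.02  6.03]
[285.79903144 187.51588418]
[285.92569203 183.4041613 ]
[{'extent': [286.6, 190.1, 49.0, 48.6], 'p': 0.97}]
```

View pics/w1.png

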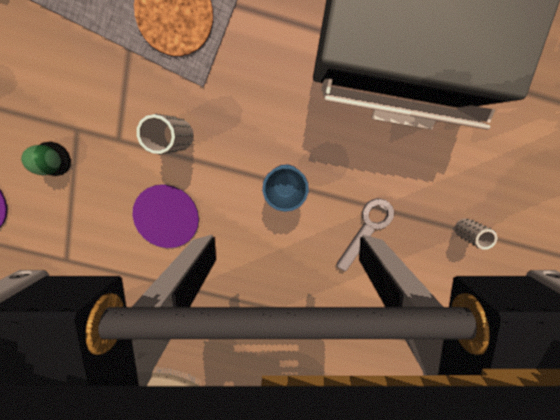

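The wrist view shows the eggcup rim centred at (286,187), exactly where my estimate projects. Descending.

```bash
python3 -m handwheel '[[0,0.6,0,0,0,0,0],[0,0,0,1,0,0,0],[0,0,0,1,0,0,0],[0,0,0,1,0,0,0],[0,0,0,1,0,0,0],[0,0,0,1,0,0,0],[0,0,0,1,0,0,0],[0,0,0,0,0,0,0]]'
python3 -c "
from h import *
goal(.430,-.092,.03)"
```

```text
time_s: 4.05
tool_pos: [0.4267, -0.0958, 0.0286]
tcp_rot: [-0.001, 0.992, 0.126, -0.002]
ft_force: [-0.3, 1.2, 0.8]
width: 0.0939
t 4.05 tcp [ 0.4267 -0.0958  0.0286] psi 14.4 zdir [-0.004  0.002 -1.   ] width 0.0939 F [-0.3  1.2  0.8]
shift units [ 0.16 -0.11 -0.05]
```

```bash
python3 -m handwheel '[[0,0.15,-0.1,0,0,0,0],[0,0,0,0,0,0,0],[0.3,0,0,0,0,0,0],[0.5,0,0,0,0,0,0],[1,0,0,0,0,0,0],[1,0,0,0,0,0,0],[1,0,0,0,0,0,0],[1,0,0,0,0,0,0]]'
python3 -m handwheel '[[1,0,0,0,0,0,0],[1,0,0,0,0,0,0],[1,0,0,-1,0,0,0],[1,0,0,-1,0,0,0],[1,0,0,-1,0,0,0],[1,0,0,-1,0,0,0],[1,0,0,0,0,0,0],[1,0,0,0,0,0,0]]'
python3 -c "
from h import *
goal(.5752,.0711,.12)
p=get_image('wrist');save(p,'w2');p=get_image('scene');save(p,'s2')"
```

```text
time_s: 4.85
tool_pos: [0.4306, -0.0922, 0.0305]
tcp_rot: [-0.0, 0.992, 0.126, -0.0]
ft_force: [-0.4, 1.1, 0.7]
width: 0.05
time_s: 5.65
tool_pos: [0.4306, -0.0924, 0.1302]
tcp_rot: [0.0, 0.992, 0.127, 0.0]
ft_force: [0.6, 0.3, -1.6]
width: 0.0485
t 5.65 tcp [ 0.4306 -0.0924  0.1302] psi 14.5 zdir [ 0. -0. -1.] width 0.0485 F [ 0.6  0.3 -1.6]
shift units [ 7.24 -4.88  0.41]
```

View pics/s2.png

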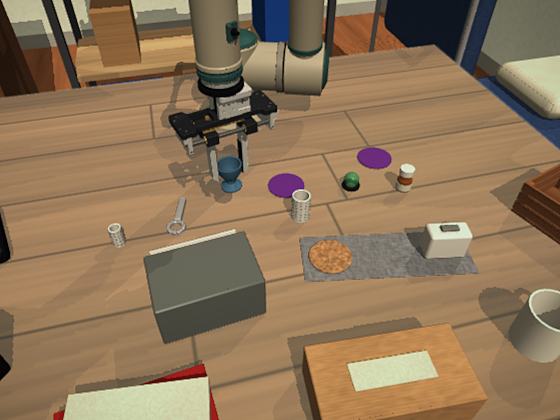

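View pics/w2.png

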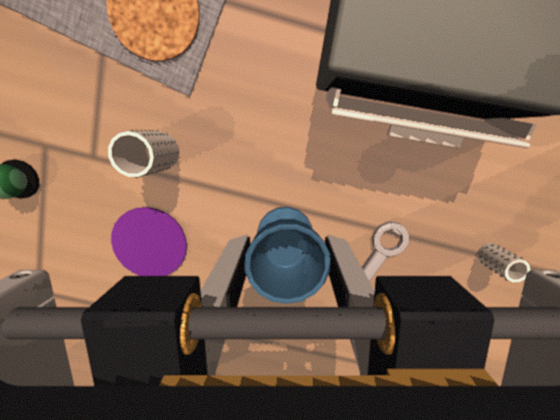

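The scene picture shows the eggcup hanging upright in the fingers at (231,173), with the rest undisturbed. Carrying it to the coaster.

```bash
python3 -m handwheel '[[1,1,-0.7,0,0,0,0],[1,1,-0.7,0,0,0,0],[1,1,-0.7,0,0,0,0],[1,1,-0.7,0,0,0,0],[1,1,-0.7,0,0,0,0],[1,1,-0.7,0,0,0,0],[1,1,-0.7,0,0,0,0],[1,0.25,0,0,0,0,0]]'
python3 -m handwheel '[[1,0,0,0,0,0,0],[1,0,0,0,0,0,0],[1,0,0,1,0,0,0],[1,0,0,1,0,0,0],[1,0,0,0.5,0,0,0],[1,0,0,0.5,0,0,0],[1,0,0,0,0,0,0],[1,0,0,0,0,0,0]]'
python3 -c "
from h import *
goal(.5752,.0711,.0385)
p=get_image('wrist');save(p,'w3');p=get_image('scene');save(p,'s3')"
```

```text
time_s: 6.55
tool_pos: [0.5763, 0.0741, 0.1283]
tcp_rot: [-0.001, 0.992, 0.128, -0.001]
ft_force: [-0.8, -0.0, -0.3]
width: 0.0486
time_s: 7.35
tool_pos: [0.5757, 0.0715, 0.0559]
tcp_rot: [0.0, 0.992, 0.126, 0.0]
ft_force: [0.5, -0.3, -0.7]
width: 0.0484
t 7.35 tcp [0.5757 0.0715 0.0559] psi 14.5 zdir [ 0.001 -0.    -1.   ] width 0.0484 F [ 0.5 -0.3 -0.7]
shift units [-0.02  0.01  0.69]
```

View pics/s3.png

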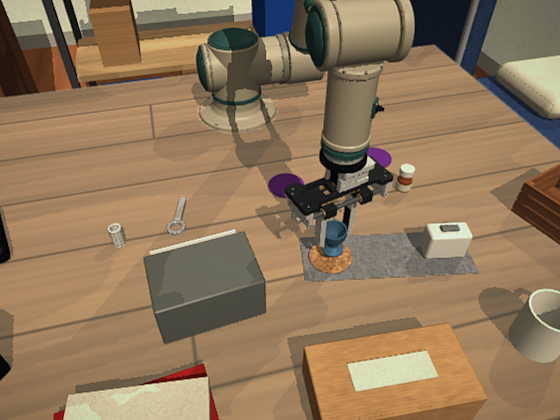

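The eggcup hangs at (333,240), just above the cork disc at (331,257). Lowering slowly.

```bash
python3 -m handwheel '[[1,0,0,0.3,0,0,0],[1,0,0,0.2,0,0,0],[1,0,0,0.1,0,0,0],[1,0,0,0,0,0,0],[1,0,0,0,0,0,0],[1,0,0,0,0,0,0],[1,0,0,0,0,0,0],[1,0,0,0,0,0,0]]'
python3 -c "
from h import *
goal(.5752,.0711,.0375)"
```

```text
time_s: 8.25
tool_pos: [0.5755, 0.0717, 0.0406]
tcp_rot: [0.0, 0.992, 0.127, 0.0]
ft_force: [0.2, -0.6, -1.3]
width: 0.0489
t 8.25 tcp [0.5755 0.0717 0.0406] psi 14.5 zdir [ 0. -0. -1.] width 0.0489 F [ 0.2 -0.6 -1.3]
shift units [-0.02  0.02  0.12]
```

```bash
python3 -m handwheel '[[1,0,0,0.06,0,0,0],[1,0,0,0.06,0,0,0],[1,0,0,0,0,0,0],[1,0,0,0,0,0,0],[0.4,0,0,0,0,0,0],[0.4,0,0,0,0,0,0],[0.3,0,0,0,0,0,0],[0,0,0,0,0,0,0]]'
python3 -m handwheel '[[0,0,0,0,0,0,0],[0,0,0,0,0,0,0],[0,0,0,-1,0,0,0],[0,0,0,-1,0,0,0],[0,0,0,-1,0,0,0],[0,0,0,-1,0,0,0],[0,0,0,-1,0,0,0],[0,0,0,0,0,0,0]]'
python3 -c "
from h import *
goal(.384,.184,.16)
p=get_image('wrist');save(p,'w4');p=get_image('scene');save(p,'s4')
print(search_frame('eggcup_c',p)[:2],mark_of('eggcup_c',p)[:1],proj(p,(.5752,.0711,.035)))
"
```

```text
time_s: 9.05
tool_pos: [0.5754, 0.0717, 0.0375]
tcp_rot: [0.0, 0.992, 0.127, 0.0]
ft_force: [0.2, 0.6, 0.9]
width: 0.0691
time_s: 9.85
tool_pos: [0.5779, 0.0718, 0.1661]
tcp_rot: [0.001, 0.992, 0.127, 0.004]
ft_force: [-0.2, 0.2, 0.7]
width: 0.0943
t 9.85 tcp [0.5779 0.0718 0.1661] psi 14.5 zdir [ 0.008 -0.    -1.   ] width 0.0943 F [-0.2  0.2  0.7]
shift units [-6.38 -6.29  0.18]
[{'extent': [334.2, 246.7, 29.3, 36.4], 'p': 0.56}, {'extent': [206.8, 286.9, 122.3, 114.9], 'p': 0.26}] [{'centre': [331.3, 246.8], 'p': 0.71}] [330.84858701 245.91440631]
```

View pics/w4.png

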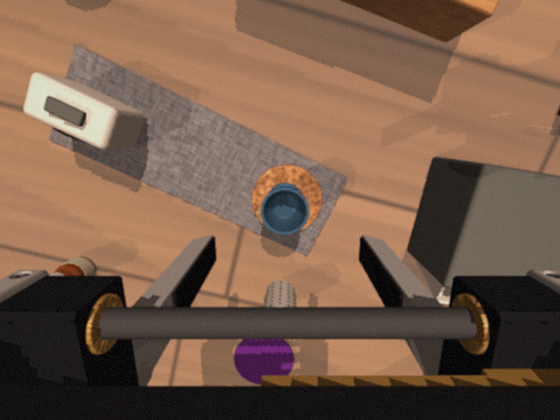

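View pics/s4.png

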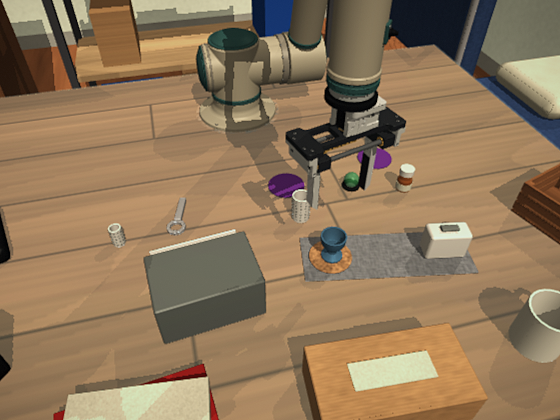

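The eggcup stands upright in the middle of the coaster: the scene mark is at (331,247) and the expected point is (331,246). Now the marble.

```bash
python3 -m handwheel '[[0.2,-0.9,-0.9,0,0,0,0],[0.2,-0.9,-0.9,0,0,0,0],[0.2,-0.9,-0.9,0,0,0,0],[0.2,-0.9,-0.9,0,0,0,0],[0.2,-0.9,-0.9,0,0,0,0],[0.2,-0.9,-0.9,0,0,0,0],[0.2,-0.9,-0.9,0,0,0,0],[0.2,0,0,0,0,0,0]]'
python3 -m handwheel '[[0.2,0,0,0,0,0,0],[0.2,0,0,0.8,0,0,0],[0.2,0,0,0.8,0,0,0],[0.2,0,0,0.4,0,0,0],[0.2,0,0,0,0,0,0],[0.2,0,0,0,0,0,0],[0.2,0,0,0,0,0,0],[0.2,0,0,0,0,0,0]]'
python3 -c "
from h import *
goal(.384,.184,.012)
p=get_image('wrist');save(p,'w5')
print(proj(p,(.384,.184,.02)),proj(p,(.384,.194,.02)),search_frame('marble_center',p)[:2],mark_of('marble_center',p)[:2])
"
```

```text
time_s: 10.85
tool_pos: [0.3787, 0.1854, 0.161]
tcp_rot: [-0.0, 0.992, 0.128, -0.003]
ft_force: [-0.7, -0.2, 0.0]
width: 0.0748
time_s: 11.65
tool_pos: [0.3842, 0.1848, 0.1131]
tcp_rot: [-0.0, 0.992, 0.126, 0.001]
ft_force: [-0.5, 0.5, 0.4]
width: 0.0754
t 11.65 tcp [0.3842 0.1848 0.1131] psi 14.5 zdir [ 0.002  0.    -1.   ] width 0.0754 F [-0.5  0.5  0.4]
shift units [-0.02  0.03  4.05]
[286.80255034 209.43039841] [276.74644815 206.90610302] [{'extent': [283.6, 210.6, 36.7, 39.1], 'p': 0.73}] [{'centre': [284.7, 208.7], 'p': 0.9}]
```

View pics/w5.png

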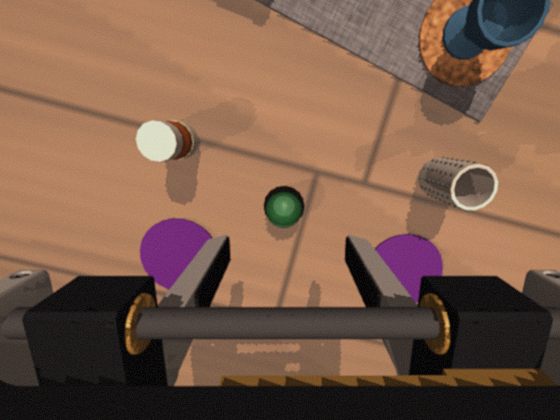

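The marble shows at (284,207), about 2 px from the prediction. A small shift, then descend.

```bash
python3 -m handwheel '[[0.2,0.06,-0.05,0,0,0,0],[0.2,0,0,1,0,0,0],[0.2,0,0,1,0,0,0],[0.2,0,0,1,0,0,0],[0.2,0,0,0.6,0,0,0],[0.2,0,0,0.45,0,0,0],[0.2,0,0,0,0,0,0],[0.2,0,0,0,0,0,0]]'
python3 -c "
from h import *
goal(.3855,.186,.011)"
```

```text
time_s: 12.6
tool_pos: [0.3848, 0.1864, 0.0113]
tcp_rot: [0.0, 0.992, 0.127, 0.0]
ft_force: [0.6, -0.1, 1.2]
width: 0.0752
t 12.6 tcp [0.3848 0.1864 0.0113] psi 14.5 zdir [ 0. -0. -1.] width 0.0752 F [ 0.6 -0.1  1.2]
shift units [0.02 0.02 0.01]
```

```bash
python3 -m handwheel '[[0.4,0,0,0,0,0,0],[0.5,0,0,0,0,0,0],[0.6,0,0,0,0,0,0],[1,0,0,0,0,0,0],[1,0,0,0,0,0,0],[1,0,0,0,0,0,0],[1,0,0,0,0,0,0],[1,0,0,0,0,0,0]]'
python3 -m handwheel '[[1,0,0,-0.3,0,0,0],[1,0,0,-0.8,0,0,0],[1,0,0,-1,0,0,0],[1,0,0,-1,0,0,0],[1,0,0,-1,0,0,0],[1,0,0,-1,0,0,0],[1,0,0,0,0,0,0],[1,0,0,0,0,0,0]]'
python3 -c "
from h import *
p=get_image('wrist');save(p,'w6')
r=mark_of('eggcup_c',p);print(r[:2])
goal(.5752,.0711,.13)
p=get_image('top');save(p,'t6')
print(mark_of('eggcup_c',p)[:2])
"
```

```text
time_s: 13.4
tool_pos: [0.3847, 0.1872, 0.0117]
tcp_rot: [-0.001, 0.992, 0.126, 0.0]
ft_force: [-1.5, 3.8, 4.8]
width: 0.0339
time_s: 14.2
tool_pos: [0.3845, 0.1859, 0.1387]
tcp_rot: [0.0, 0.992, 0.127, 0.0]
ft_force: [-0.4, -0.6, -1.0]
width: 0.0332
[{'centre': [466.7, 36.0], 'p': 0.85}]
t 14.3 tcp [0.3834 0.1857 0.1375] psi 14.5 zdir [-0.002 -0.001 -1.   ] width 0.0339 F [0.2 0.1 0. ]
shift units [6.27 6.36 0.29]
[{'centre': [242.7, 159.6], 'p': 0.9}]
```

View pics/w6.png

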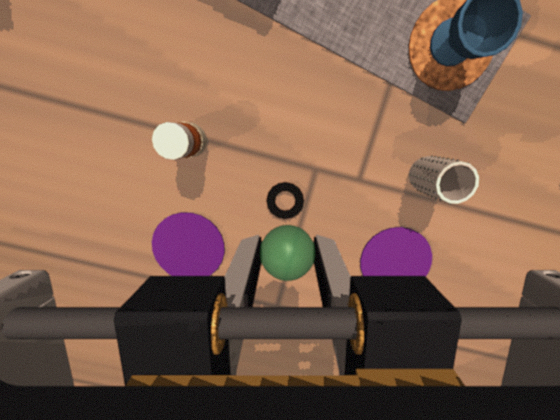

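View pics/t6.png

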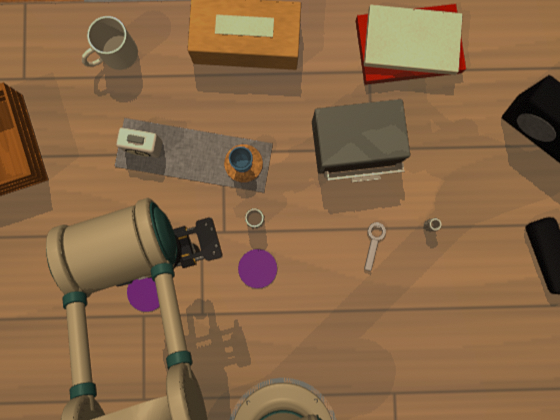

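The marble is in the fingers at wrist (288,252), its ring is empty, and the eggcup is still on the coaster at top (241,157). Next I measure the rim centre and the marble offset.

Run:
```python
from h import *
p=get_image('top'); w=get_image('wrist')
x0,y0=222,138
im=p['color'][y0:y0+45,x0:x0+45]
h=cv2.cvtColor(im,cv2.COLOR_RGB2HSV)
m=((h[...,0]>85)&(h[...,0]<125)&(h[...,1]>60)).astype(np.uint8)
cs,_=cv2.findContours(m,cv2.RETR_EXTERNAL,cv2.CHAIN_APPROX_NONE)
c=max(cs,key=cv2.contourArea)[:,0,:]+[x0,y0]
print(c.min(0),c.max(0)); (cx,cy),r=cv2.minEnclosingCircle(c.astype(np.float32));print(cx,cy,r,atz(p,(cx,cy),.063))
b=cv2.resize(cv2.cvtColor(im,cv2.COLOR_RGB2BGR),None,fx=10,fy=10,interpolation=cv2.INTER_CUBIC);cv2.imwrite('pics/t6c.png',b)
h=cv2.cvtColor(w['color'],cv2.COLOR_RGB2HSV);m=((h[...,0]>45)&(h[...,0]<85)&(h[...,1]>70)).astype(np.uint8);m=cv2.morphologyEx(m,cv2.MORPH_OPEN,np.ones((3,3),np.uint8))
cs,_=cv2.findContours(m,cv2.RETR_EXTERNAL,cv2.CHAIN_APPROX_NONE);c=max(cs,key=cv2.contourArea);(cx,cy),r=cv2.minEnclosingCircle(c[:,0,:].astype(np.float32));print(cx,cy,r)
s=sense()['tool_pos'];print(s,atz(w,(cx,cy),s[2]+.0095))
```

```text
[229 147] [251 171]
240.89535522460938 158.98837280273438 12.137371063232422 [0.57265965 0.07165917 0.063     ]
287.0909118652344 252.0 28.54685401916504
[0.38385733 0.18597875 0.13764998] [0.38312191 0.18463762 0.14714998]
```

View pics/t6c.png

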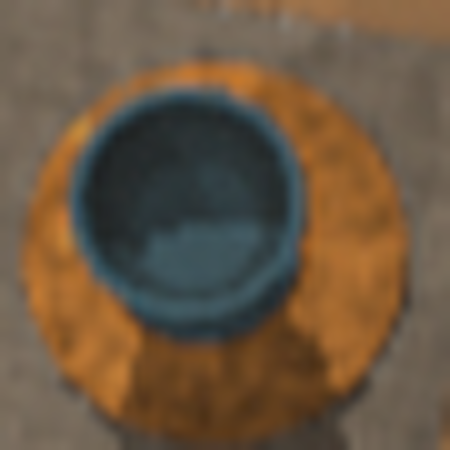

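```bash
python3 -m handwheel '[[1,0.9,0.9,0,0,0,0],[1,0.9,0.9,0,0,0,0],[1,0.9,0.9,0,0,0,0],[1,0.9,0.9,0,0,0,0],[1,0.9,0.9,0,0,0,0],[1,0.9,0.9,0,0,0,0],[1,0.9,0.9,0,0,0,0],[1,0,0,0,0,0,0]]'
python3 -m handwheel '[[1,0,0,0,0,0,0],[1,0,0,0,0,0,0],[1,0,0,0.5,0,0,0],[1,0,0,0.5,0,0,0],[1,0,0,0.5,0,0,0],[1,0,0,0,0,0,0],[1,0,0,0,0,0,0],[1,0,0,0,0,0,0]]'
python3 -c "
from h import *
p=get_image('wrist');save(p,'w7')
p=get_image('scene');save(p,'s7')
goal(.5755,.0715,.0665)
"
```

```text
time_s: 15.3
tool_pos: [0.5802, 0.0711, 0.1376]
tcp_rot: [0.001, 0.992, 0.125, 0.001]
ft_force: [-1.1, -0.3, -1.5]
width: 0.0336
time_s: 16.1
tool_pos: [0.5769, 0.0733, 0.1014]
tcp_rot: [0.0, 0.992, 0.127, 0.0]
ft_force: [0.1, -0.2, 0.3]
width: 0.0334
t 16.2 tcp [0.5771 0.0733 0.1017] psi 14.5 zdir [ 0.001 -0.    -1.   ] width 0.0335 F [ 0.6 -0.4 -0.4]
shift units [-0.08  0.06  1.41]
```

View pics/w7.png

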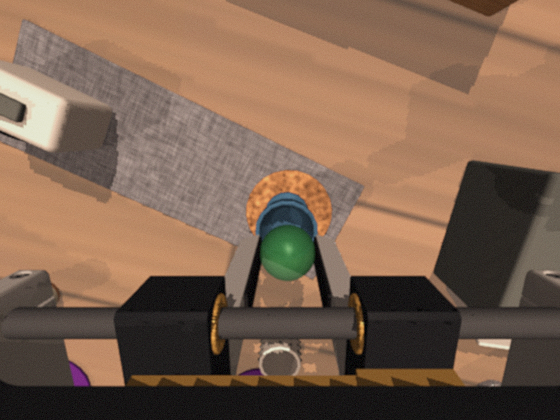

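View pics/s7.png

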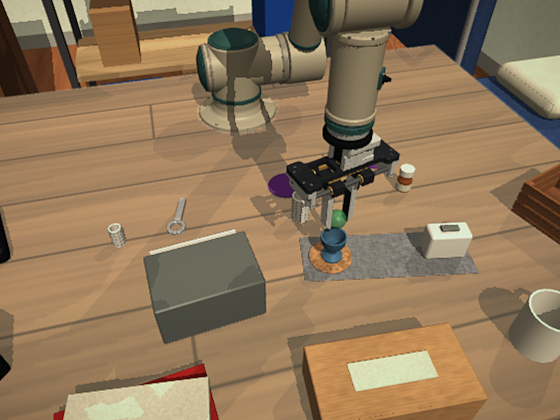

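The marble is above the bowl: marble at (288,252) and bowl at (286,215) in the wrist view. I correct sideways by about 2 mm and lower to just above the rim.

```bash
python3 -m handwheel '[[1,-0.08,0.06,0.5,0,0,0],[1,0,0,0.5,0,0,0],[1,0,0,0.3,0,0,0],[1,0,0,0.06,0,0,0],[1,0,0,0,0,0,0],[1,0,0,0,0,0,0],[1,0,0,0,0,0,0],[1,0,0,0,0,0,0]]'
python3 -c "
from h import *
goal(.5755,.0715,.0665)
p=get_image('scene')
goal(.5755,.0715,.0665)
c=p['color'][190:290,290:390]
cv2.imwrite('pics/s8.png',cv2.resize(cv2.cvtColor(c,cv2.COLOR_RGB2BGR),None,fx=5,fy=5,interpolation=cv2.INTER_CUBIC))
"
```

```text
time_s: 17.0
tool_pos: [0.5753, 0.0714, 0.0676]
tcp_rot: [0.0, 0.992, 0.127, 0.0]
ft_force: [0.1, 0.1, -1.1]
width: 0.0336
t 17.0 tcp [0.5753 0.0714 0.0676] psi 14.5 zdir [ 0.001 -0.    -1.   ] width 0.0336 F [ 0.1  0.1 -1.1]
shift units [ 0.01 -0.    0.04]
t 17.05 tcp [0.5753 0.0714 0.0676] psi 14.5 zdir [ 0.001 -0.    -1.   ] width 0.0335 F [ 0.  -0.1 -0.9]
shift units [ 0.01 -0.    0.04]
```

View pics/s8.png

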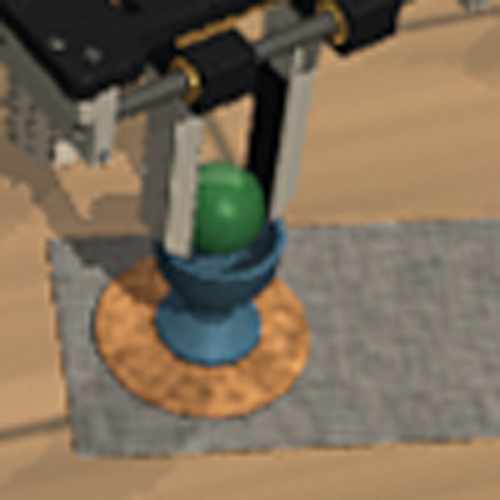

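The marble sits centred over the bowl at crop (230,208), with the fingertips at rim level. Letting go.

```bash
python3 -m handwheel '[[1,0,0,0,0,0,0],[0,0,0,0,0,0,0],[0,0,0,0,0,0,0],[0,0,0,0,0,0,0],[0,0,0,0,0,0,0],[0,0,0,0,0,0,0],[0,0,0,-1,0,0,0],[0,0,0,-1,0,0,0]]'
python3 -m handwheel '[[0,0,0,-1,0,0,0],[0,0,0,-1,0,0,0],[0,0,0,0,0,0,0],[0,0,0,0,0,0,0],[0,0,0,0,0,0,0],[0,0,0,0,0,0,0],[0,0,0,0,0,0,0],[0,0,0,0,0,0,0]]'
python3 -c "
from h import *
p=get_image('wrist');save(p,'w9')
goal(.4525,.047,.12)
p=get_image('scene')
c=p['color'][190:290,290:390]
cv2.imwrite('pics/s9.png',cv2.resize(cv2.cvtColor(c,cv2.COLOR_RGB2BGR),None,fx=5,fy=5,interpolation=cv2.INTER_CUBIC))
"
```

```text
time_s: 17.85
tool_pos: [0.5742, 0.0714, 0.1169]
tcp_rot: [-0.0, 0.992, 0.127, -0.001]
ft_force: [0.7, 1.1, -0.1]
width: 0.0861
time_s: 18.65
tool_pos: [0.5747, 0.0714, 0.1665]
tcp_rot: [-0.0, 0.992, 0.127, -0.001]
ft_force: [-0.2, 0.3, -0.2]
width: 0.094
t 18.7 tcp [0.5748 0.0714 0.1667] psi 14.5 zdir [-0.001 -0.    -1.   ] width 0.094 F [ 0.2 -0.1 -0.1]
shift units [-4.98 -0.28  1.87]
```

View pics/s9.png

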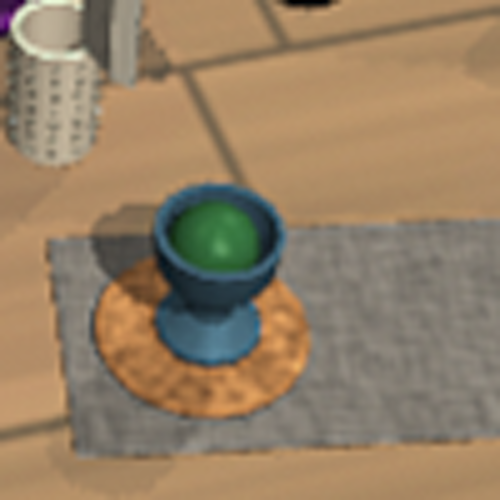

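View pics/w9.png

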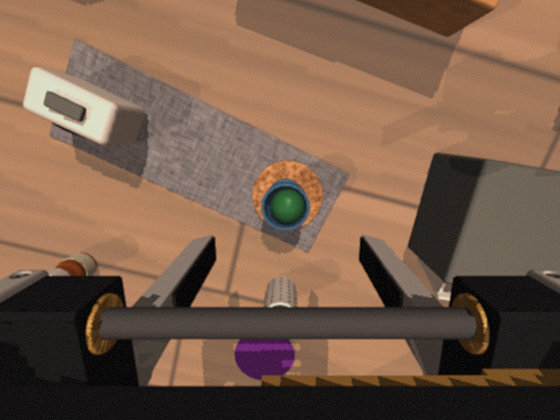

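The marble lies inside the bowl at crop (215,237), and at (288,207) in the wrist view. Now the larger roller.

```bash
python3 -m handwheel '[[0,-1,0,0,0,0,0],[0,-1,-0.1,0,0,0,0],[0,-1,-0.1,0,0,0,0],[0,-1,-0.1,0,0,0,0],[0,-1,0,0,0,0,0],[0,0,0,1,0,0,0],[0,0,0,0.5,0,0,0],[0,0,0,0,0,0,0]]'
python3 -m handwheel '[[0,0,0,0,0,0,0],[0,0,0,0,0,0,0],[0,0,0,0,0,0,0],[0,0,0,0,0,0,0],[0,0,0,0,0,0,0],[0,0,0,0,0,0,0],[0,0,0,0,0,0,0],[0,0,0,0,0,0,0]]'
python3 -c "
from h import *
p=get_image('wrist');save(p,'w10')
print(proj(p,(.452,.0465,.062)),proj(p,(.452,.0465,.0)),search_frame('roller_c',p)[:2])
goal(.452,.0465,.028)
"
```

```text
time_s: 19.55
tool_pos: [0.4505, 0.0472, 0.1284]
tcp_rot: [-0.0, 0.992, 0.127, -0.002]
ft_force: [-0.4, 1.0, 0.7]
width: 0.0939
time_s: 20.35
tool_pos: [0.4521, 0.0472, 0.1297]
tcp_rot: [0.0, 0.992, 0.127, -0.0]
ft_force: [0.0, 0.5, 0.3]
width: 0.0941
[286.73625522 216.55530436] [286.85774067 200.60124988] [{'extent': [285.9, 215.6, 42.1, 55.5], 'p': 0.66}]
t 20.45 tcp [0.4521 0.0472 0.1297] psi 14.5 zdir [-0. -0. -1.] width 0.0938 F [ 0.4 -0.   0.8]
shift units [-0.01  0.03  4.07]
```

View pics/w10.png

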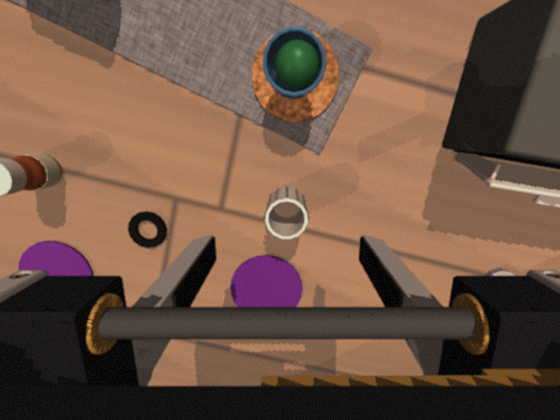

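The roller rim is centred at (287,218), within 1.5 px of the prediction. Descending and grasping.

```bash
python3 -m handwheel '[[0,-0.04,0.03,1,0,0,0],[0,0,0,1,0,0,0],[0,0,0,1,0,0,0],[0,0,0,1,0,0,0],[0,0,0,0.3,0,0,0],[0,0,0,0,0,0,0],[0,0,0,0,0,0,0],[0,0,0,0,0,0,0]]'
python3 -m handwheel '[[0.3,0,0,0,0,0,0],[0.5,0,0,0,0,0,0],[1,0,0,0,0,0,0],[1,0,0,0,0,0,0],[1,0,0,0,0,0,0],[1,0,0,0,0,0,0],[1,0,0,0,0,0,0],[1,0,0,0,0,0,0]]'
python3 -m handwheel '[[1,0,0,-1,0,0,0],[1,0,0,-1,0,0,0],[1,0,0,-1,0,0,0],[1,0,0,-1,0,0,0],[1,0,0,-1,0,0,0],[1,0,0,0,0,0,0],[1,0,0,0,0,0,0],[1,0,0,0,0,0,0]]'
python3 -c "
from h import *
goal(.5945,.1785,.145)
p=get_image('scene');save(p,'s11')
"
```

```text
time_s: 21.25
tool_pos: [0.4525, 0.0462, 0.0233]
tcp_rot: [0.0, 0.992, 0.127, 0.001]
ft_force: [0.2, -0.3, -0.4]
width: 0.0938
time_s: 22.05
tool_pos: [0.4513, 0.0463, 0.0222]
tcp_rot: [0.0, 0.992, 0.127, -0.0]
ft_force: [-0.5, -0.7, -0.0]
width: 0.0381
time_s: 22.85
tool_pos: [0.4502, 0.0463, 0.1458]
tcp_rot: [-0.0, 0.992, 0.127, -0.001]
ft_force: [0.1, -0.3, 0.8]
width: 0.0388
t 22.85 tcp [0.4502 0.0463 0.1458] psi 14.5 zdir [-0.003  0.    -1.   ] width 0.0388 F [ 0.1 -0.3  0.8]
shift units [ 6.91 -3.67  0.02]
```

View pics/s11.png

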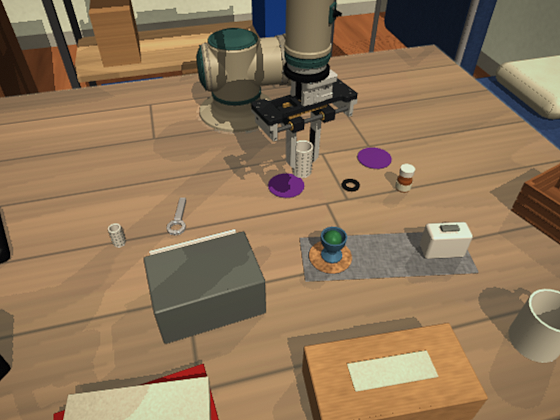

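The roller is held at (303,158), and the eggcup with marble is undisturbed at (333,243). Carrying.

```bash
python3 -m handwheel '[[1,1,-0.5,0,0,0,0],[1,1,-0.5,0,0,0,0],[1,1,-0.5,0,0,0,0],[1,1,-0.5,0,0,0,0],[1,1,-0.5,0,0,0,0],[1,1,-0.5,0,0,0,0],[1,0.9,-0.6,0,0,0,0],[1,0,0,0,0,0,0]]'
python3 -m handwheel '[[1,0,0,0,0,0,0],[1,0,0,1,0,0,0],[1,0,0,1,0,0,0],[1,0,0,1,0,0,0],[1,0,0,0.5,0,0,0],[1,0,0,0,0,0,0],[1,0,0,0,0,0,0],[1,0,0,0,0,0,0]]'
python3 -c "
from h import *
goal(.595,.1785,.0255)
p=get_image('scene');save(p,'s12')
"
```

```text
time_s: 23.7
tool_pos: [0.5972, 0.1787, 0.145]
tcp_rot: [-0.0, 0.992, 0.127, -0.001]
ft_force: [-1.0, -0.0, -0.2]
width: 0.0385
time_s: 24.5
tool_pos: [0.5967, 0.1767, 0.0611]
tcp_rot: [0.0, 0.992, 0.126, 0.001]
ft_force: [0.1, 0.0, -0.8]
width: 0.0385
t 24.5 tcp [0.5967 0.1767 0.0611] psi 14.5 zdir [ 0.003  0.    -1.   ] width 0.0385 F [ 0.1  0.  -0.8]
shift units [-0.05 -0.09  1.42]
```

View pics/s12.png

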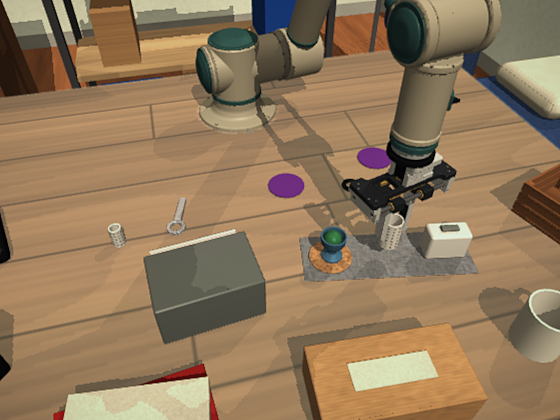

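The roller hangs at (392,232), between coaster and clock. Lowering and releasing with a partial opening.

```bash
python3 -m handwheel '[[1,-0.05,-0.06,0.5,0,0,0],[1,0,0,0.5,0,0,0],[1,0,0,0.3,0,0,0],[1,0,0,0.1,0,0,0],[1,0,0,0,0,0,0],[1,0,0,0,0,0,0],[1,0,0,0,0,0,0],[1,0,0,0,0,0,0]]'
python3 -c "
from h import *
goal(.595,.1785,.0255)"
```

```text
time_s: 25.35
tool_pos: [0.5932, 0.1778, 0.0247]
tcp_rot: [0.0, 0.992, 0.127, -0.001]
ft_force: [-1.8, -0.9, 5.4]
width: 0.0383
t 25.35 tcp [0.5932 0.1778 0.0247] psi 14.5 zdir [-0.002 -0.    -1.   ] width 0.0383 F [-1.8 -0.9  5.4]
shift units [ 0.08 -0.01 -0.03]
```

Contact at 5 N. Releasing, then rising.

```bash
python3 -m handwheel '[[1,0,0,-0.04,0,0,0],[0.4,0,0,0,0,0,0],[0.4,0,0,0,0,0,0],[0.35,0,0,0,0,0,0],[0.35,0,0,0,0,0,0],[0.35,0,0,-0.5,0,0,0],[0.35,0,0,-1,0,0,0],[0.35,0,0,-1,0,0,0]]'
python3 -m handwheel '[[0.35,0,0,-1,0,0,0],[0.35,0,0,-1,0,0,0],[0.35,0,0,-1,0,0,0],[0,0,0,-1,0,0,0],[0,0,0,0,0,0,0],[0,0,0,0,0,0,0],[0,0,0,0,0,0,0],[0,0,0,0,0,0,0]]'
python3 -c "
from h import *
p=get_image('wrist');save(p,'w13')
print(proj(p,(.595,.1785,.065)))
goal(.390,-.2054,.15,-14.6)
p=get_image('scene');save(p,'s13')
print(mark_of('roller_c',p)[:2],[np.round(atz(p,r['centre'],.034),4) for r in mark_of('roller_c',p)[:2]])
"
```

```text
time_s: 26.15
tool_pos: [0.594, 0.1778, 0.0893]
tcp_rot: [0.0, 0.992, 0.127, -0.0]
ft_force: [0.1, -0.5, 0.7]
width: 0.061
time_s: 26.95
tool_pos: [0.5932, 0.1776, 0.1866]
tcp_rot: [0.0, 0.992, 0.127, -0.001]
ft_force: [-0.0, 0.4, 0.1]
width: 0.0935
[285.86443866 199.91301455]
t 27.0 tcp [0.5933 0.1777 0.1867] psi 14.5 zdir [-0.003 -0.001 -1.   ] width 0.0937 F [ 0.6 -0.   0.1]
turn z units 5.83
after-turn shift [-4.01 16.88  1.47]
shift units [-11.71  12.79   1.5 ]
[{'centre': [383.0, 243.0], 'p': 0.89}] [array([0.5928, 0.1707, 0.034 ])]
```

View pics/w13.png

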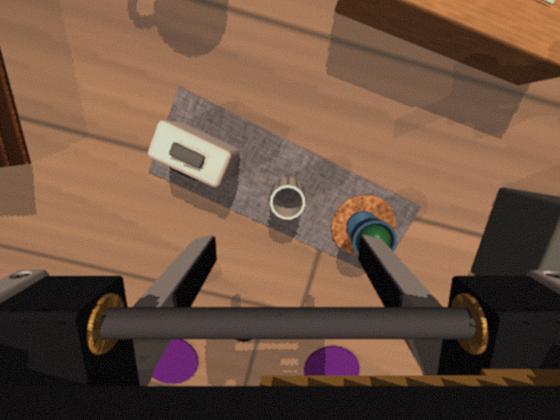

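View pics/s13.png

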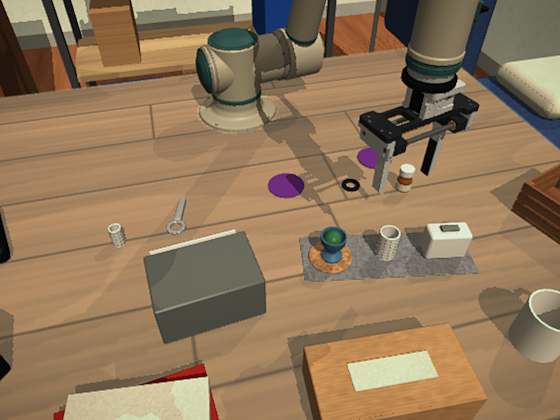

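The roller stands upright midway, with its rim at wrist (288,203) against a predicted (286,200), about 3 mm off, so within tolerance. Now the opener.

```bash
python3 -m handwheel '[[0,-0.7,1,0,0,0,1],[0,-0.7,1,0,0,0,1],[0,-0.7,1,0,0,0,1],[0,-0.5,1,0,0,0,1],[0,-0.4,1,0,0,0,1],[0,-0.3,1,0,0,0,0.83],[0,-0.2,1,0,0,0,0],[0,-0.2,1,0,0,0,0]]'
python3 -c "
from h import *
goal(.390,-.2054,.15,-14.6)"
```

```text
time_s: 27.95
tool_pos: [0.495, -0.0234, 0.1881]
tcp_rot: [0.0, 0.992, -0.127, -0.0]
ft_force: [-0.4, -1.1, 1.2]
width: 0.0941
t 27.95 tcp [ 0.495  -0.0234  0.1881] psi -14.6 zdir [-0. -0. -1.] width 0.0941 F [-0.4 -1.1  1.2]
turn z units -0.0
after-turn shift [-2.23  8.1   1.52]
shift units [-2.23  8.1   1.52]
```

```bash
python3 -m handwheel '[[0,-0.3,1,0,0,0,0],[0,-0.3,1,0,0,0,0],[0,-0.3,1,0,0,0,0],[0,-0.3,1,0.2,0,0,0],[0,-0.3,1,0.4,0,0,0],[0,-0.3,1,0.4,0,0,0],[0,-0.3,1,0.5,0,0,0],[0,-0.1,0.8,0,0,0,0]]'
python3 -m handwheel '[[0,0,0,0,0,0,0],[0,0,0,0,0,0,0],[0,0,0,0,0,0,0],[0,0,0,0,0,0,0],[0,0,0,0,0,0,0],[0,0,0,0,0,0,0],[0,0,0,0,0,0,0],[0,0,0,0,0,0,0]]'
python3 -c "
from h import *
goal(.390,-.2054,.004,-14.6)
p=get_image('wrist');save(p,'w14')
u=np.array([.968,-.252]);o=np.array([.3871,-.2046])
for d in(-.0525,0,.0335): print(proj(p,(*(o+d*u),.011)))
print(mark_of('opener_c',p)[:1],search_frame('opener_c',p)[:1])
"
```

```text
time_s: 28.75
tool_pos: [0.391, -0.1975, 0.1492]
tcp_rot: [-0.001, 0.992, -0.127, -0.002]
ft_force: [-0.2, 0.9, 0.8]
width: 0.0938
time_s: 29.55
tool_pos: [0.3933, -0.1973, 0.1507]
tcp_rot: [0.0, 0.992, -0.127, 0.0]
ft_force: [-0.2, -0.1, -0.5]
width: 0.0937
t 29.55 tcp [ 0.3933 -0.1973  0.1507] psi -14.6 zdir [ 0. -0. -1.] width 0.0937 F [-0.2 -0.1 -0.5]
turn z units 0.0
after-turn shift [-0.05  0.35  5.87]
shift units [-0.05  0.35  5.87]
[292.98094477 246.30362132]
[293.22201146 202.57710396]
[293.3863512  172.76790908]
[{'centre': [295.2, 201.5], 'p': 0.61}] [{'extent': [297.1, 200.8, 32.5, 94.5], 'p': 0.92}]
```

View pics/w14.png

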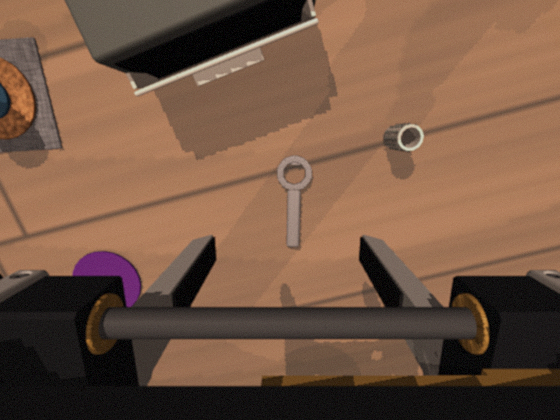

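The opener lies straight along the tool axis, with its tail at (293,247) and hoop at (295,174), matching the predictions. The small roller at (407,137) is clear. Descending with the jaws half closed.

```bash
python3 -m handwheel '[[0.5,0,0.36,0,0,0,0],[0.5,0,0,1,0,0,0],[0.5,0,0,1,0,0,0],[0.5,0,0,1,0,0,0],[0.5,0,0,1,0,0,0],[0.5,0,0,1,0,0,0],[0.5,0,0,0.5,0,0,0],[0.5,0,0,0.2,0,0,0]]'
python3 -m handwheel '[[0.5,0,0,0,0,0,0],[0.5,0,0,0,0,0,0],[0.5,0,0,0.1,0,0,0],[0.5,0,0,0,0,0,0],[0.5,0,0,0,0,0,0],[0.5,0,0,0,0,0,0],[0.5,0,0,0,0,0,0],[0.5,0,0,0,0,0,0]]'
python3 -c "
from h import *
goal(.390,-.2054,.003,-14.6)"
```

```text
time_s: 30.5
tool_pos: [0.3901, -0.2061, 0.0069]
tcp_rot: [-0.001, 0.992, -0.127, -0.001]
ft_force: [-0.5, 0.1, -0.1]
width: 0.047
time_s: 31.3
tool_pos: [0.391, -0.2061, 0.0058]
tcp_rot: [0.0, 0.992, -0.127, 0.0]
ft_force: [0.1, -0.2, 0.0]
width: 0.0471
t 31.3 tcp [ 0.391  -0.2061  0.0058] psi -14.6 zdir [ 0. -0. -1.] width 0.0471 F [ 0.1 -0.2  0. ]
turn z units -0.0
after-turn shift [-0.05 -0.02  0.11]
shift units [-0.05 -0.02  0.11]
```

```bash
python3 -m handwheel '[[0.5,0,0,0.12,0,0,0],[0.5,0,0,0,0,0,0],[0.7,0,0,0,0,0,0],[1,0,0,0,0,0,0],[1,0,0,0,0,0,0],[1,0,0,0,0,0,0],[1,0,0,0,0,0,0],[1,0,0,0,0,0,0]]'
python3 -m handwheel '[[1,0,0,-0.5,0,0,0],[1,0,0,-1,0,0,0],[1,0,0,-1,0,0,0],[1,0,0,-1,0,0,0],[1,0,0,-1,0,0,0],[1,0,0,-1,0,0,0],[1,0,0,-1,0,0,0],[1,0,0,0,0,0,0]]'
python3 -c "
from h import *
goal(.6137,-.1743,.16,94.7)
p=get_image('wrist');save(p,'w15')
p=get_image('scene');save(p,'s15')
"
```

```text
time_s: 32.1
tool_pos: [0.391, -0.2061, 0.0027]
tcp_rot: [0.0, 0.992, -0.127, 0.0]
ft_force: [-0.3, -0.1, 0.1]
width: 0.0145
time_s: 32.9
tool_pos: [0.3929, -0.2075, 0.1681]
tcp_rot: [0.002, 0.992, -0.127, 0.003]
ft_force: [0.2, 0.2, -0.0]
width: 0.0151
t 32.9 tcp [ 0.3929 -0.2075  0.1681] psi -14.6 zdir [ 0.006 -0.004 -1.   ] width 0.0151 F [ 0.2  0.2 -0. ]
turn z units -21.86
after-turn shift [0.6  8.91 0.32]
shift units [ 8.21 -3.51  0.37]
```

View pics/w15.png

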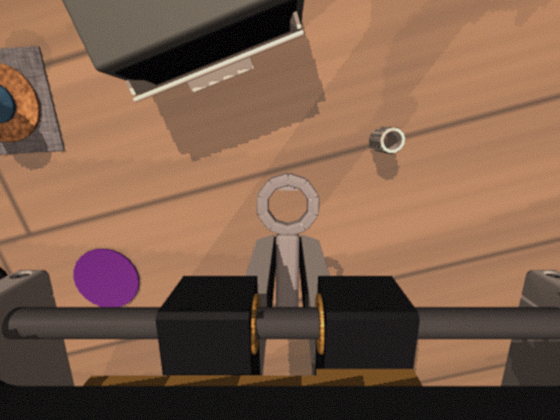

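View pics/s15.png

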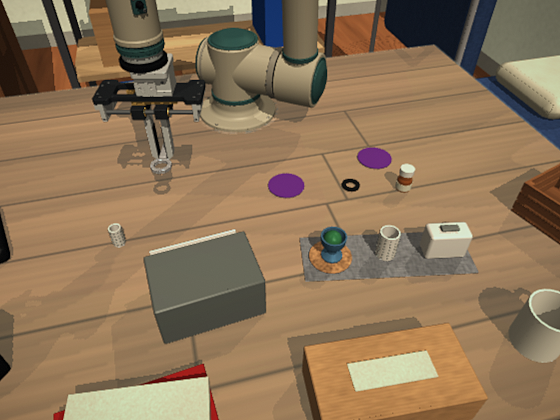

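The opener is held level at its handle, with its hoop at wrist (288,205). Turning it crosswise.

```bash
python3 -m handwheel '[[1,0,0,0,0,0,-1],[1,0,0,0,0,0,-1],[1,0,0,0,0,0,-1],[1,0,0,0,0,0,-1],[1,0,0,0,0,0,-1],[1,0,0,0,0,0,-1],[1,0,0,0,0,0,-1],[1,0,0,0,0,0,-1]]'
python3 -m handwheel '[[1,0,0,0,0,0,-1],[1,0,0,0,0,0,-1],[1,0,0,0,0,0,-1],[1,0,0,0,0,0,-1],[1,0,0,0,0,0,-1],[1,0,0,0,0,0,-1],[1,0,0,0,0,0,-1],[1,0,0,0,0,0,-1]]'
python3 -m handwheel '[[1,0,0,0,0,0,-1],[1,0,0,0,0,0,-1],[1,0,0,0,0,0,-1],[1,0,0,0,0,0,-1],[1,0,0,0,0,0,-1],[1,0,0,0,0,0,-0.86],[1,0,0,0,0,0,0],[1,0,0,0,0,0,0]]'
python3 -c "
from h import *
goal(.6137,-.1715,.16,94.7)"
```

```text
time_s: 33.8
tool_pos: [0.3898, -0.2052, 0.1631]
tcp_rot: [-0.002, 0.975, 0.222, -0.001]
ft_force: [0.1, 0.5, -0.5]
width: 0.0146
time_s: 34.6
tool_pos: [0.3898, -0.2052, 0.1631]
tcp_rot: [-0.002, 0.841, 0.542, -0.001]
ft_force: [-0.9, 0.3, -1.0]
width: 0.0145
time_s: 35.4
tool_pos: [0.3902, -0.2055, 0.1639]
tcp_rot: [-0.001, 0.678, 0.735, -0.0]
ft_force: [-0.8, -0.1, -0.9]
width: 0.0147
t 35.4 tcp [ 0.3902 -0.2055  0.1639] psi 94.6 zdir [-0.002  0.002 -1.   ] width 0.0147 F [-0.8 -0.1 -0.9]
turn z units -0.02
after-turn shift [0.63 9.02 0.16]
shift units [0.64 9.02 0.14]
```

```bash
python3 -m handwheel '[[1,0.1,1,0,0,0,0],[1,0.1,1,0,0,0,0],[1,0.1,1,0,0,0,0],[1,0.1,1,0,0,0,0],[1,0.1,1,0,0,0,0],[1,0.1,1,0,0,0,0],[1,0,1,0,0,0,0],[1,0,1,0,0,0,0]]'
python3 -m handwheel '[[1,0,1,0,0,0,0],[1,0,0,0,0,0,0],[1,0,0,0,0,0,0],[1,0,0,0,0,0,0],[1,0,0,0.5,0,0,0],[1,0,0,0.5,0,0,0],[1,0,0,0.3,0,0,0],[1,0,0,0,0,0,0]]'
python3 -c "
from h import *
goal(.6137,-.1715,.0985,94.7)
p=get_image('top');save(p,'t16')
p=get_image('scene');save(p,'s16')
p=get_image('wrist');save(p,'w16')
goal(.6137,-.1715,.0985,94.7)
"
```

```text
time_s: 36.2
tool_pos: [0.5897, -0.1743, 0.1643]
tcp_rot: [-0.001, 0.678, 0.735, -0.0]
ft_force: [-0.2, -0.5, -0.9]
width: 0.0147
time_s: 37.0
tool_pos: [0.6124, -0.1723, 0.1307]
tcp_rot: [-0.002, 0.678, 0.735, -0.001]
ft_force: [0.2, -1.2, -0.7]
width: 0.0146
t 37.0 tcp [ 0.6124 -0.1723  0.1307] psi 94.7 zdir [-0.004  0.001 -1.   ] width 0.0146 F [ 0.2 -1.2 -0.7]
turn z units -0.01
after-turn shift [0.03 0.05 1.29]
shift units [0.03 0.06 1.29]
t 37.15 tcp [ 0.6142 -0.1728  0.1328] psi 94.7 zdir [ 0. -0. -1.] width 0.0149 F [ 1.  -0.  -0.5]
turn z units -0.0
after-turn shift [ 0.05 -0.01  1.37]
shift units [ 0.05 -0.01  1.37]
```

View pics/w16.png

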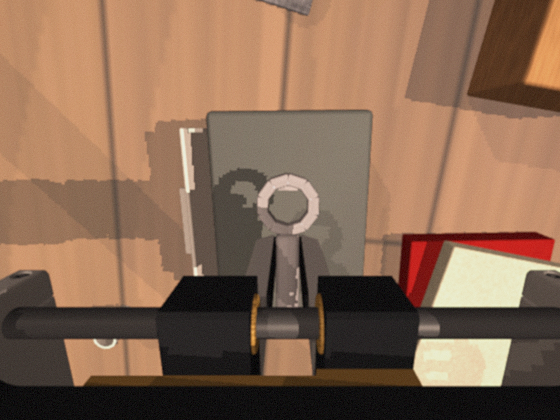

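View pics/s16.png

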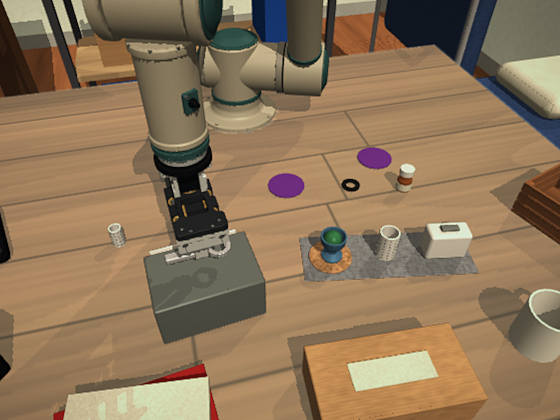

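In the wrist view the opener (column 288) runs along the middle of the top (edges at 209 and 371). Checking the end edge, then lowering.

```bash
python3 -c "
from h import *
p=get_image('wrist')
print('end edge',[atz(p,q,.095)[:2] for q in((211,113),(369,111))],'sides at row200',[atz(p,q,.095)[:2] for q in((211,200),(368,200))])
"
python3 -m handwheel '[[1,0,0,0.5,0,0,0],[1,0,0,0.4,0,0,0],[1,0,0,0.2,0,0,0],[1,0,0,0.1,0,0,0],[1,0,0,0.05,0,0,0],[1,0,0,0,0,0,0],[1,0,0,0,0,0,0],[1,0,0,0,0,0,0]]'
python3 -c "
from h import *
goal(.6137,-.1715,.098,94.7)"
```

```text
end edge [array([ 0.55175472, -0.09240463]), array([ 0.6630464 , -0.08193467])] sides at row200 [array([ 0.55278705, -0.15571092]), array([ 0.67209165, -0.14588597])]
time_s: 38.0
tool_pos: [0.6142, -0.1728, 0.1018]
tcp_rot: [0.0, 0.678, 0.735, 0.0]
ft_force: [-0.4, -0.9, -0.4]
width: 0.0146
t 38.0 tcp [ 0.6142 -0.1728  0.1018] psi 94.7 zdir [ 0.001 -0.    -1.   ] width 0.0146 F [-0.4 -0.9 -0.4]
turn z units -0.0
after-turn shift [ 0.06 -0.02  0.15]
shift units [ 0.06 -0.02  0.15]
```

```bash
python3 -m handwheel '[[1,0,0,0.1,0,0,0],[1,0,0,0.05,0,0,0],[1,0,0,0,0,0,0],[1,0,0,0,0,0,0],[0.8,0,0,0,0,0,0],[0.7,0,0,0,0,0,0],[0.5,0,0,0,0,0,0],[0.5,0,0,0,0,0,0]]'
python3 -m handwheel '[[0.5,0,0,-0.3,0,0,0],[0.5,0,0,-0.7,0,0,0],[0.5,0,0,-1,0,0,0],[0.5,0,0,-1,0,0,0],[0.5,0,0,-1,0,0,0],[0.5,0,0,-1,0,0,0],[0.5,0,0,0,0,0,0],[0.5,0,0,0,0,0,0]]'
python3 -c "
from h import *
goal(.45,-.17,.2)
p=get_image('wrist');save(p,'w17')
u=np.array([-.082,.9966]);c=np.array([.6143,-.176])
for d in (-.0525,0,.0335): print(proj(p,(*(c+d*u),.106)))
p=get_image('scene');save(p,'s17')
"
```

```text
time_s: 38.8
tool_pos: [0.614, -0.1727, 0.0977]
tcp_rot: [0.0, 0.678, 0.735, -0.0]
ft_force: [0.2, -1.0, -0.1]
width: 0.0396
time_s: 39.6
tool_pos: [0.614, -0.1727, 0.2231]
tcp_rot: [0.001, 0.678, 0.735, 0.0]
ft_force: [-0.3, -0.4, -0.7]
width: 0.0469
t 39.6 tcp [ 0.614  -0.1727  0.2231] psi 94.7 zdir [ 0.001 -0.001 -1.   ] width 0.0469 F [-0.3 -0.4 -0.7]
shift units [ 0.65 -6.53  0.92]
[288.70684633 253.40585704]
[288.76905654 206.77344588]
[288.81164878 174.84654743]
```

View pics/w17.png

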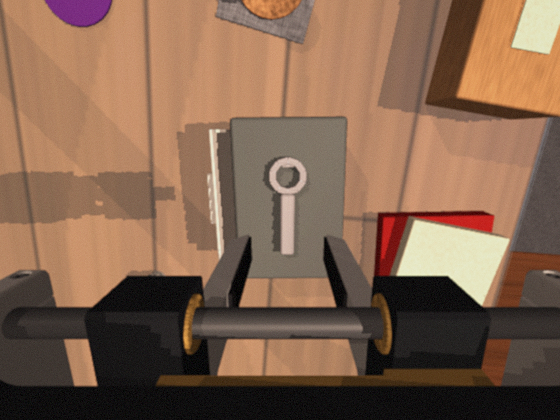

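View pics/s17.png

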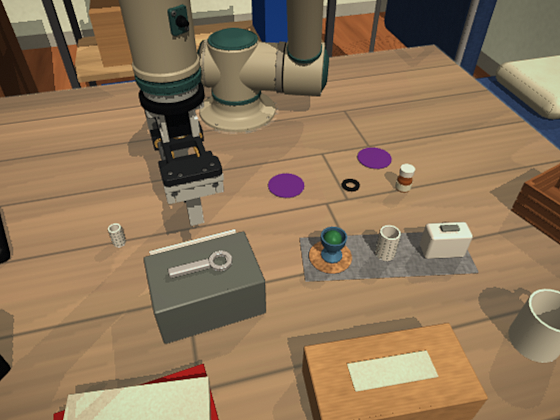

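The opener lies flat and lengthwise, with its hoop at (288,176) and tail at (288,254). The top's ends show at rows 117 and 277. A numerical centring check, plus all final positions.

Run:
```python
from h import *
p=get_image('wrist')
e=[atz(p,(289,r),.095)[:2] for r in(117,276)]
print('top ends',np.round(e,4),np.round(np.mean(e,0),4),np.linalg.norm(e[0]-e[1]))
o=[atz(p,(288,157),.104)[:2],atz(p,(288,254),.106)[:2]]
print('opener ends',np.round(o,4),np.round(np.mean(o,0),4),np.linalg.norm(o[0]-o[1]))
sd=[atz(p,(c,200),.095)[:2] for c in(233,346)];print('sides',np.round(sd,4),np.mean(sd,0))
```

```text
top ends [[ 0.6058 -0.0856]
 [ 0.6203 -0.2595]] [ 0.613  -0.1726] 0.17449694966208926
opener ends [[ 0.608  -0.1243]
 [ 0.6166 -0.2278]] [ 0.6123 -0.1761] 0.10379973138201351
sides [[ 0.553  -0.1753]
 [ 0.6737 -0.1653]] [ 0.6133466  -0.17029225]
```

The opener is within about 4 mm of centre. Backing off for a last unobstructed look from above.

```bash
python3 -m handwheel '[[0.5,0,-1,0,0,0,0],[0.5,0,-1,0,0,0,0],[0.5,0,-1,0,0,0,0],[0.5,0,-1,0,0,0,0],[0.5,0,-1,0,0,0,0],[0.5,0,-1,0,0,0,0],[0.5,0,-1,0,0,0,0],[0.5,0,0,0,0,0,0]]'
python3 -m handwheel '[[0.5,0,0,0,0,0,0],[0.5,0,0,0,0,0,0],[0.5,0,0,0,0,0,0],[0.5,0,0,0,0,0,0],[0.5,0,0,0,0,0,0],[0.5,0,0,0,0,0,0],[0.5,0,0,0,0,0,0],[0.5,0,0,0,0,0,0]]'
python3 - <<'E'
from h import *
p=get_image('top');save(p,'t18');s=get_image('scene')
Z=dict(eggcup_c=.035,marble_center=.055,roller_c=.034,opener_c=.101,small_roller_c=.0225,pill_bottle_c=.03)
for l,z in Z.items():
  for q in(p,s):
    for r in mark_of(l,q)[:1]: print(l,round(r['p'],2),np.round(r['centre']),np.round(atz(q,r['centre'],z),3)[:2])
print(sense()['tool_pos'],sense()['ft_force'])
E
```

```text
time_s: 40.55
tool_pos: [0.4363, -0.1863, 0.2217]
tcp_rot: [-0.002, 0.678, 0.735, -0.001]
ft_force: [-0.5, 0.3, 0.5]
width: 0.0473
time_s: 41.35
tool_pos: [0.4396, -0.187, 0.2227]
tcp_rot: [0.0, 0.678, 0.735, -0.0]
ft_force: [-0.2, 0.4, 0.9]
width: 0.0469
eggcup_c 0.6 [241. 160.] [0.576 0.074]
eggcup_c 0.86 [330. 246.] [0.575 0.069]
marble_center 0.47 [239. 155.] [0.583 0.075]
marble_center 0.79 [332. 237.] [0.571 0.074]
roller_c 0.53 [191. 150.] [0.599 0.179]
roller_c 0.76 [387. 242.] [0.592 0.18 ]
opener_c 0.55 [364. 132.] [ 0.614 -0.177]
opener_c 0.82 [201. 262.] [ 0.608 -0.173]
small_roller_c 0.29 [386. 242.] [0.584 0.184]
pill_bottle_c 0.79 [138. 234.] [0.425 0.29 ]
pill_bottle_c 0.83 [406. 178.] [0.423 0.305]
[ 0.43958334 -0.18703919  0.22270748] [ 0.97231191 -0.02066333  0.88529253]
```

View pics/t18.png

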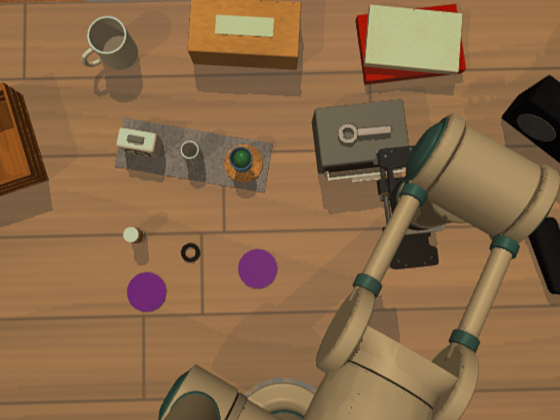

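The top view shows everything in place: eggcup with marble at (241,158) on the coaster, roller at (190,150) midway, opener at (365,131) on the organiser, pill bottle unmoved at (133,235). Handing in.

```bash
python3 -c "
from station import *
print(sign_off())"
```

```text
the job is handed in; nothing more can be done
None
```

I handed the job in after about 41.5 s on the robot's clock. I stood the eggcup on the cork coaster and then dropped the marble into it. The larger roller stands upright midway between coaster and clock, and the opener lies lengthwise across the middle of the organiser's top. The hand-in reports no verdict, so the checks below come from the camera pictures.

| Item | Last measured position (x, y in m) | Target (x, y in m) | Offset |
|---|---|---|---|
| Eggcup | (0.576, 0.074) top and (0.575, 0.069) scene | (0.575, 0.071) | about 3 mm |
| Roller | (0.599, 0.179) top and (0.592, 0.180) scene | (0.595, 0.1785) | about 3–4 mm |
| Opener | (0.612, -0.176) | (0.613, -0.173) to (0.614, -0.176) | about 4 mm, about 1° from its line |

- **Marble:** it is visible inside the eggcup. The network's two marks for it disagreed by about 12 mm (0.583 against 0.571 in x), which I put down to mark noise.
- **Other disagreements:** the two cameras gave the roller's x 7 mm apart, and one scene mark for it right after release was about 8 mm off in y.
- **Left alone:** the pill bottle is where it started. In the last views the network matched the larger roller when asked for the small one, and the arm hid the small roller from above. It showed unmoved in the scene picture after the opener was set down, and no move went near it.

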